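# Snug the brass taper plug in the altimeter leak-test stand

### The arm

A 6-joint arm with a two-finger parallel gripper is mounted at the origin on the work surface. World frame = base frame: x ahead of the robot, y to its left, z up, the work surface at z = 0. Lengths are in mm, angles in rad, forces in N, time in s.
With the tool pointing down it reaches from about 300 to 775 mm from the base axis. Payload 14.6 kg.
Tool frame: the origin (TCP) lies midway between the tips of the shut fingers; the grasp point (between the pads) lies grasp_offset behind it (grasp_offset is the distance from the TCP to the grasp point, in mm); z points along the fingers, y is the line along which they close (so a half turn about z gives the same grasp; the last joint's range is limited). The gripper opens to 94 mm and grips with 3 to 60 N. Pads are 16 mm wide; open, the fingers measure 119 mm over their backs; the gripper's body (75 mm by 177 mm) begins 78 mm behind the grasp point.
Start: joints at [-1.353, 0.3, 1.521, -0, 1.321, -0.067], TCP at [154.524, -527.837, 205.446] pointing down, gripper open.
Joint ranges: [-3.03, 3.03], [-0.79, 2.21], [0.23, 2.52], [-1.04, 4.18], [0, 3.07], [-2.55, 2.55]. Speed limits (rad/s): [2.22, 2.22, 2.57, 3.14, 3.14, 3.14].

### API

Orientations are given as [roll, pitch, yaw] about the fixed x, y, z axes, in that order (R = Rz(yaw) Ry(pitch) Rx(roll)).
In Python, from cell import * gives the robot as it stands. The module is installed in compiled form; this text tells all that it offers.
- The arm moves only by the shell command python3 -m jog 'ROWS' [FORCE]. ROWS is JSON, a list of rows, each a list of 3 entries, a list of its own where there are three numbers: the finger opening in mm, from 0 to 94, then the shift along the tool's x, y, z in units of 50 mm (1.0 is 50 mm), then the turn about the tool's z in units of 180 degrees (1.0 is 180 degrees). In form: [[fingers, [dx, dy, dz], twist], ...]. A call has 1 to 20 rows; each row shifts and turns the commanded pose from where the row before left it, along the tool's axes as they then stand; what a row does not reach is not made up. A row lasts 1/10 s, in which the tool goes at most 50 mm and 8.59 degrees, less where a joint would pass 70% of its speed; a pose out of reach is approached as far as the arm can. A call with a number of a shift or a turn outside -1 to 1 is refused whole. A call with a gripper value outside its range is refused whole. The fingers move at their own pace and stop on an object; FORCE is the grip in N (left out, the last holds). Time passes only in rows, so rows that do not move let the fingers close. It gives the time, the measured TCP pose, the force, the opening and the grip force at its end, in the units of the state.
- read_state(): the state, without advancing time (a new reading comes with each control period).
- camera(name): name is "side" or "top" or "wrist"; returns the picture (384x512x3 uint8, red, green, blue); there is no depth.
- calibration(name): a dict with "mtx" (3x3 intrinsics, pixels), "distortion" ([k1, k2, p1, p2, k3] as OpenCV has them; the pictures are not rectified), "cam_to_world" (4x4, takes a point from camera to world coordinates); the wrist camera has in their place "hand_eye" (4x4, takes a point from camera to tool coordinates, whose origin is the TCP and whose axes are the flange's). Camera axes: x right, y down, z forward; pixel columns grow to the right and rows downward; lengths in mm; the calibration is good to about 2 mm. A picture is of the moment at which its call begins: read the wrist's pose just before it. calibration takes no time and is no camera call.
- sign_off(): hands the job in; it is judged then, once.
Trained networks look in the newest picture that a camera, given by its name, has taken for a name from the list of things; names that differ only in an ending like _2 or _b are one class to them, and where a whole thing is asked for, a point or a joint stands for the part that bears it (a point fixed in the world has none). Each returns a list of dicts, best first, with "conf" (0 to 1); they miss things now and then, are a little off and sometimes report something else, mostly with a low value. They report only what shows in the picture. A call takes as long as a camera call.
- regions_of(camera, query): "pixels" (384x512 bool, what is visible of it) and "rect" ([centre column, centre row, width, height] in pixels, round what is visible of it).
The state is a dict: "clock": time; "joints": joint angles; "qd": joint speeds; "effort": joint torques, N m; "eef_pos": TCP position; "eef_rot": TCP orientation; "wrist_force": force on the tool from outside, world axes, zero at the start; "moment": the same for the moment, N m; "finger_gap": finger opening in mm; "finger_force": force on a finger pad.
Only numpy, scipy, OpenCV 4.12 (cv2) and the standard library are available. Lean on these libraries where they do the work, as an engineer would, in place of code of your own. Each camera call takes 0.05 s, during which the arm holds its last target. There are 200 camera calls.

### The job

On the test stand with the brass wing plug, turn the plug clockwise until it goes snug and drags the orange pointer into the green band of the dial, but not on into the red, then let go and leave it there. The stand with the blue wing plug is already done: leave that plug as it is.

Things in the scene. Friction and masses are not known exactly. Their poses are not given: they have to be found in the camera images.
- brass_wing (a point): Centre of the upright brass wing plug's flat bar: 54 mm long along x, 10 thick along y, 34 tall; z up is the plug's axis. A 22 mm round collar tops out 23 mm below this point, the white dial plate (120 across) 41 below. Clockwise from above it runs freely (0.04 N m) for an unknown 5 to 50 degrees, then is snug (0.1 N m, rising) and drags the pointer degree for degree. It stays where left, same height.
- pointer (a joint): Angle (rad) of the orange pointer on the dial under the brass plug, 56 mm long, clockwise from its black start mark, where it reads 0. Only the snug plug moves it; it stays where dragged the plug resists being turned back (0.2 N m). Green band 0.20 to 0.70 rad, red 0.70 to 1.20.
- blue_wing (a point): Centre of the blue plug's wing, same size and axes as the brass one, on the other stand. Both stands are alike: 150 mm square dark iron base, black altimeter case 81 mm across, white dial plate; 149 mm tall to the wing's top. Its own orange pointer is already in the green. Not to be turned.
- blue_plug (a joint): Angle in rad by which the blue plug has been turned clockwise since the start, when it reads 0.

How it is judged:
By the outcome, as a careful person would: the job done as asked, in the order asked, and still so for the second after the job is handed in, with the robot touching nothing.
It also fails if it takes over 32 s, if anything falls off the work surface, if the arm or the gripper's body presses on something with over 40 N, if the wrist force passes 120 N, or if a joint passes its speed limit or range.

## Working session

There is one attempt and no reset: what is moved stays moved. The work goes in short steps, Python scripts to look and compute and a shell command to move; the robot and the scene stay as the last step left them, time stands still between calls to the robot, and variables do not carry over. Pictures are saved under pics/ and viewed, at most 10 in all, crops included, and the job is handed in when it is done.

```bash
mkdir -p pics
cat > h.py <<'E'
from cell import *
import numpy as np, cv2
from scipy.spatial.transform import Rotation as R
def save(n,f): 
    im=camera(n); cv2.imwrite('pics/'+f,im[:,:,::-1]); return im
def T(n):
    c=calibration(n)
    if n!='wrist': return c,np.array(c['cam_to_world'])
    s=read_state(); M=np.eye(4); M[:3,:3]=R.from_euler('xyz',s['eef_rot']).as_matrix(); M[:3,3]=s['eef_pos']
    return c,M@np.array(c['hand_eye'])
def onplane(n,uv,z):
    c,M=T(n)
    p=cv2.undistortPoints(np.array(uv,float).reshape(-1,1,2),np.array(c['mtx']),np.array(c['distortion'])).reshape(-1,2)
    d=np.c_[p,np.ones(len(p))]@M[:3,:3].T; o=M[:3,3]
    return o+d*((z-o[2])/d[:,2])[:,None]
def proj(n,P):
    c,M=T(n); W=np.linalg.inv(M); q=np.array(P,float).reshape(-1,3)@W[:3,:3].T+W[:3,3]
    return cv2.projectPoints(q,np.zeros(3),np.zeros(3),np.array(c['mtx']),np.array(c['distortion']))[0].reshape(-1,2)
E
python3 - <<'E'
from h import *
s=read_state(); print(s['eef_pos'],s['eef_rot'],s['clock'],s['finger_gap'])
a=save('top','t0.png'); 
for q in ['brass_wing','blue_wing','pointer']:
    for r in regions_of('top',q)[:3]: print(q,r['conf'],r['rect'],onplane('top',r['rect'][:2],{'pointer':91}.get(q,149)))
b=save('side','s0.png')
for q in ['brass_wing','blue_wing']:
    for r in regions_of('side',q)[:3]: print(q,r['conf'],r['rect'],onplane('side',r['rect'][:2],132))
print(T('top')[1],T('side')[1])
E
```

```text
[ 154.45075367 -527.58823972  204.86360131] [-3.14038677e+00 -4.78888539e-05  2.84777586e-01] 0.0 94.21685756060415
brass_wing 0.61 [327.3, 225.8, 24.0, 19.6] [[ 489.02559362 -122.4436196   149.        ]]
brass_wing 0.53 [181.8, 205.1, 14.7, 30.1] [[526.95217932 147.80937825 149.        ]]
blue_wing 0.65 [328.4, 224.4, 19.5, 20.1] [[ 491.63956009 -124.57919128  149.        ]]
pointer 0.71 [176.2, 205.4, 31.1, 27.7] [[537.66870129 168.6002607   91.        ]]
brass_wing 0.87 [241.8, 240.8, 33.6, 22.0] [[526.0120428  160.55237959 132.        ]]
blue_wing 0.52 [280.5, 162.0, 25.3, 23.8] [[ 492.95103281 -121.26548007  132.        ]]
[[ 3.32024117e-03 -9.73322369e-01  2.29417834e-01  3.71399274e+02]
 [-9.99989240e-01 -3.97493266e-03 -2.39164244e-03  1.74895737e+01]
 [ 3.23975952e-03 -2.29407424e-01 -9.73325093e-01  9.41199717e+02]
 [ 0.00000000e+00  0.00000000e+00  0.00000000e+00  1.00000000e+00]] [[-9.85694603e-01 -1.09145038e-01  1.28427066e-01  4.21195508e+02]
 [-1.67330625e-01  5.42571170e-01 -8.23174944e-01  7.09561608e+02]
 [ 2.01646375e-02 -8.32888880e-01 -5.53072781e-01  6.04980800e+02]
 [ 0.00000000e+00  0.00000000e+00  0.00000000e+00  1.00000000e+00]]
```

View pics/t0.png

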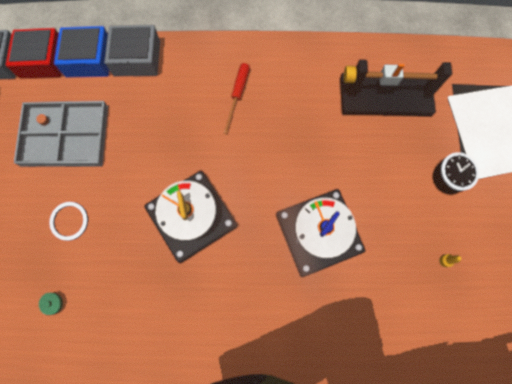

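View pics/s0.png

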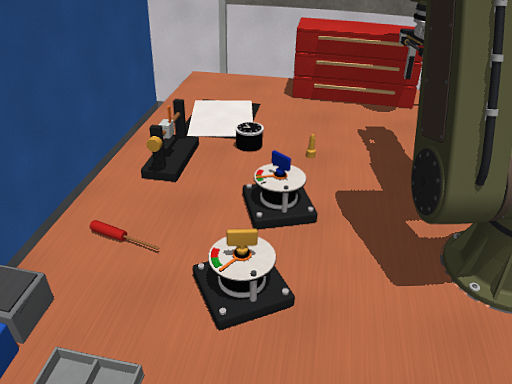

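```bash
python3 -m jog '[[94,[0.2,-0.2,-0.3],0],[94,[0.6,-0.64,-0.2],0],[94,[0.6,-0.64,-0.2],0],[94,[0.6,-0.64,-0.2],0],[94,[0.6,-0.64,-0.2],0],[94,[0.6,-0.64,-0.2],0],[94,[0.6,-0.64,-0.1],0],[94,[0.6,-0.64,-0.1],0],[94,[0.6,-0.64,-0.1],0],[94,[0.6,-0.64,-0.1],0],[94,[0.6,-0.64,0],0],[94,[0.6,-0.64,0],0],[94,[0.6,-0.64,0],0],[94,[0.6,-0.64,0],0],[94,[0.6,-0.64,0],0],[94,[0.4,-0.4,0],0],[94,[0.2,-0.2,0],0],[94,[0,0,0],0]]' 30
python3 - <<'E'
from h import *
s=read_state(); print(s['eef_pos'],s['eef_rot'],s['joints'],calibration('wrist')['hand_eye'])
save('wrist','w0.png')
for q in ['brass_wing','pointer']:
    for r in regions_of('wrist',q)[:2]:
        ys,xs=np.nonzero(r['pixels']); print(q,r['conf'],r['rect'],onplane('wrist',r['rect'][:2],{'pointer':91}.get(q,149)), cv2.minAreaRect(np.c_[xs,ys].astype(np.float32)))
E
```

```text
clock: 2.15
eef_pos: [459.0, 70.4, 290.1]
eef_rot: [-3.141, 0.001, 0.286]
wrist_force: [-0.5, -0.3, -0.3]
finger_gap: 94.4
finger_force: 0.0
[459.0482365   70.40946258 290.09860024] [-3.14145816e+00  7.68652090e-04  2.86483736e-01] [ 7.33231447e-02  5.13193492e-02  1.61661472e+00 -3.13004327e-05
  1.47443829e+00  1.35763881e+00] [[-3.37490768e-04 -9.65575692e-01 -2.60122029e-01  7.54938889e+01]
 [ 9.99998974e-01  3.62709952e-05 -1.43206946e-03  6.95233517e-01]
 [ 1.39220634e-03 -2.60122245e-01  9.65574689e-01 -1.78942405e+02]
 [ 0.00000000e+00  0.00000000e+00  0.00000000e+00  1.00000000e+00]]
brass_wing 0.95 [205.0, 98.7, 23.4, 51.1] [[529.60189746 143.63438802 149.        ]] ((205.442626953125, 98.25386047363281), (19.396928787231445, 52.25761032104492), 3.2704880237579346)
pointer 0.72 [198.9, 94.2, 45.2, 66.1] [[532.44986374 161.51268567  91.        ]] ((201.21119689941406, 90.4102783203125), (68.04507446289062, 33.42803192138672), 69.10223388671875)
```

View pics/w0.png

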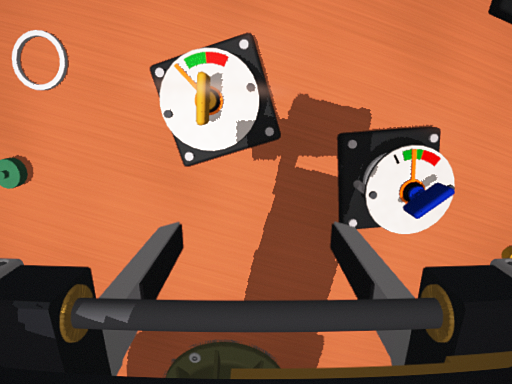

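```bash
cat >> h.py <<'E'
def wingfit(name,cams,x0):
    from scipy.optimize import minimize
    ms=[]
    for n in cams:
        camera(n); r=regions_of(n,name)
        r=[k for k in r if np.hypot(*(onplane(n,k['rect'][:2],132)[0,:2]-x0[:2]))<50]
        if r: m=r[0]['pixels'].astype(np.uint8); ms.append((n,cv2.resize(m,None,fx=4,fy=4,interpolation=0),r[0]['conf']))
    B=np.array([[a,b,c] for a in(-27,27) for b in(-5,5) for c in(-17,17)],float)
    def iou(x,n,m):
        P=B@R.from_euler('z',x[2]).as_matrix().T+[x[0],x[1],132]
        h=cv2.convexHull(((proj(n,P)+.5)*4-.5).astype(np.float32)).astype(int)
        k=cv2.fillConvexPoly(np.zeros_like(m),h,1); return (k&m).sum()/(k|m).sum()
    f=lambda x:-sum(iou(x,n,m) for n,m,_ in ms)
    best=min((minimize(f,[x0[0],x0[1],a],method='Nelder-Mead',options=dict(initial_simplex=np.array([[x0[0],x0[1],a],[x0[0]+8,x0[1],a],[x0[0],x0[1]+8,a],[x0[0],x0[1],a+.3]]),maxfev=150)) for a in np.arange(0,3.1,.52)),key=lambda r:r.fun)
    return best.x,[(n,c,round(iou(best.x,n,m),2)) for n,m,c in ms]
E
python3 - <<'E'
from h import *
print(wingfit('brass_wing',['wrist','side'],[525,148]))
print(wingfit('brass_wing',['wrist'],[525,148]))
# dial centre: blue/brass dial plate white blob in wrist
im=camera('wrist'); g=((im.min(2)>170)*255).astype(np.uint8)
c=max((k for k in cv2.findContours(g,0,2)[0] if 100<k[:,0,0].mean()<300 and k[:,0,1].mean()<200),key=cv2.contourArea)
e=cv2.fitEllipse(cv2.convexHull(c)); print(e,onplane('wrist',e[0],91))
E
```

```text
(array([5.27926695e+02, 1.49349919e+02, 2.15982425e-01]), [('wrist', 0.95, np.float64(0.78)), ('side', 0.89, np.float64(0.75))])
(array([5.28484571e+02, 1.49645283e+02, 2.31367407e-01]), [('wrist', 0.66, np.float64(0.81))])
((207.8219451904297, 98.58425903320312), (98.42877197265625, 102.94218444824219), 162.44529724121094) [[530.72360146 150.74270944  91.        ]]
```

```bash
python3 -m jog '[[94,[0,0,0],-0.047],[94,[0,0,0],-0.047],[94,[0,0,0],-0.047],[94,[0,0,0],-0.047],[94,[0,0,0],-0.047],[94,[0,0,0],-0.047],[94,[0,0,0],-0.047],[94,[0,0,0],-0.047],[94,[0,0,0],-0.047],[94,[0,0,0],-0.047],[94,[0,0,0],-0.047],[94,[0,0,0],-0.047],[94,[0,0,0],-0.047],[94,[0,0,0],-0.047],[94,[0,0,0],-0.047],[94,[0,0,0],-0.047],[94,[0,0,0],-0.047],[94,[0,0,0],-0.047],[94,[0,0,0],-0.047],[94,[0,0,0],-0.047]]'
python3 -m jog '[[94,[-0.4,0.3,0],-0.02],[94,[-0.7,0.5,0.4],-0.02],[94,[-0.5,0.4,0.4],0],[94,[-0.12,0.04,0.2],0],[94,[0,0,0],0]]'
python3 - <<'E'
from h import *
import cell; print([k for k in dir(cell) if k[0]!='_'], getattr(cell,'grasp_offset',None))
s=read_state(); print(s['eef_pos'],s['eef_rot'],s['joints'][5])
print(wingfit('brass_wing',['wrist'],[529,150]), wingfit('brass_wing',['wrist','side'],[529,150]))
im=save('wrist','w1.png')
E
```

```text
clock: 4.65
eef_pos: [458.9, 69.6, 290.5]
eef_rot: [-3.142, 0.0, -3.039]
wrist_force: [0.4, -0.0, 0.2]
finger_gap: 94.3
finger_force: 0.0
clock: 5.15
eef_pos: [533.0, 145.2, 238.7]
eef_rot: [3.142, -0.003, -2.919]
wrist_force: [-0.7, 0.4, 0.4]
finger_gap: 93.9
finger_force: 0.0
['Unreachable', 'calibration', 'camera', 'grasp_offset', 'read_state', 'regions_of', 'sign_off'] 18.8
[533.0222128  145.17676224 238.70064183] [ 3.14159207 -0.00319034 -2.91895315] -1.5937722974824295
(array([5.30398670e+02, 1.50504232e+02, 2.42425085e-01]), [('wrist', 0.88, np.float64(0.77))]) (array([5.28273446e+02, 1.50264140e+02, 2.32372878e-01]), [('wrist', 0.82, np.float64(0.78)), ('side', 0.87, np.float64(0.76))])
```

View pics/w1.png

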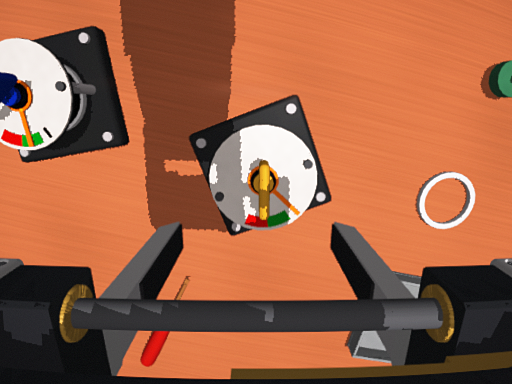

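```bash
python3 -m jog '[[94,[0.046,0.115,0.2],-0.003],[94,[0,0,0.5],0],[94,[0,0,0.6],0],[94,[0,0,0.6],0],[94,[0,0,0.4],0],[94,[0,0,0.15],0],[60,[0,0,0],0],[30,[0,0,0],0],[22,[0,0,0],0],[22,[0,0,0],0],[22,[0,0,0],0]]' 45
python3 - <<'E'
from h import *
im=save('wrist','w2.png'); s=read_state(); print(s['eef_pos'],s['moment'],s['wrist_force'])
E
```

```text
clock: 6.6
eef_pos: [530.0, 150.3, 118.5]
eef_rot: [3.142, 0.001, -2.91]
wrist_force: [0.2, 0.2, -0.2]
finger_gap: 57.0
finger_force: 0.0
[529.97817949 150.22613221 118.34092072] [ 0.03596112 -0.16919833  0.03236636] [ 0.4812258  -0.08208128 -0.52088342]
```

View pics/w2.png

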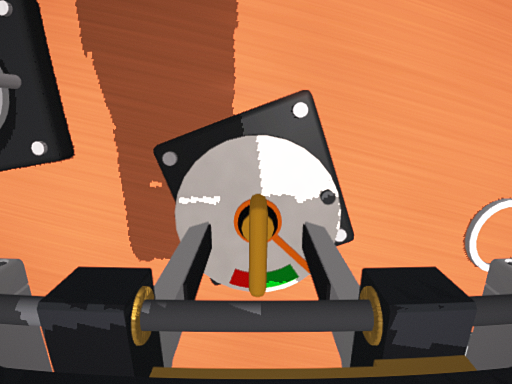

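```bash
python3 -m jog '[[5,[0,0,0.06],0],[5,[0,0,0],0],[5,[0,0,0],0],[5,[0,0,0],0],[5,[0,0,0],0],[5,[0,0,0],0],[5,[0,0,0],0],[5,[0,0,0],0],[5,[0,0,0],0],[5,[0,0,0],0]]' 45; python3 -c "
from h import *
for i in range(3): camera('top'); s=read_state(); print(s['moment'],s['wrist_force'],s['eef_pos'])"
```

```text
clock: 7.65
eef_pos: [529.8, 150.5, 115.0]
eef_rot: [3.141, 0.0, -2.91]
wrist_force: [-1.2, 5.1, -0.1]
finger_gap: 9.6
finger_force: 45.0
[ 1.26822749  0.08803052 -0.21160423] [-1.34437767  5.69585711  0.96630711] [529.79884493 150.47736709 114.98193062]
[ 1.28675231  0.15588135 -0.17203583] [-0.01653509  5.36167528  0.74757142] [529.79052638 150.45175491 114.97968565]
[ 1.25004896  0.07966935 -0.19047961] [-1.91491327  5.49874383  0.72967865] [529.79597664 150.44601497 114.97494155]
```

```bash
cat >> h.py <<'E'
def dial(C=(529.8,150.4),out=None):
    P=[]
    im=camera('wrist'); hsv=cv2.cvtColor(im,cv2.COLOR_RGB2HSV).astype(int)
    v,u=np.mgrid[0:384,0:512]; X=onplane('wrist',np.c_[u.ravel(),v.ravel()],92)[:,:2]-C
    r=np.hypot(*X.T); a=np.arctan2(X[:,1],X[:,0]); H=hsv.reshape(-1,3)
    sel=lambda lo,hi,r0,r1:(H[:,0]>=lo)&(H[:,0]<=hi)&(H[:,1]>150)&(H[:,2]>80)&(r>r0)&(r<r1)
    out={}
    for n,lo,hi,r0,r1 in [('orange',8,17,28,48),('green',45,80,40,60),('red',0,4,40,60)]:
        k=sel(lo,hi,r0,r1); out[n]=(k.sum(),)+tuple(np.round(np.percentile(a[k],[2,25,50,75,98]),2)) if k.sum()>5 else 0
    return out
E
python3 -c "
from h import *
print(dial())"
python3 -m jog '[[5,[0,0,0],0.03],[5,[0,0,0],0.035],[5,[0,0,0],0.035],[5,[0,0,0],0]]'; python3 -c "
from h import *
print(dial());s=read_state();print(s['moment'],s['eef_rot'][2]);save('wrist','w3.png')"
```

```text
{'orange': (np.int64(86), np.float64(0.97), np.float64(1.01), np.float64(1.04), np.float64(1.07), np.float64(1.1)), 'green': 0, 'red': (np.int64(11), np.float64(0.07), np.float64(0.07), np.float64(0.08), np.float64(0.08), np.float64(0.09))}
clock: 8.25
eef_pos: [529.8, 150.3, 115.0]
eef_rot: [3.142, 0.0, 3.057]
wrist_force: [-2.0, 4.3, 0.7]
finger_gap: 9.6
finger_force: 45.0
{'orange': (np.int64(79), np.float64(-0.3), np.float64(0.86), np.float64(0.91), np.float64(0.94), np.float64(0.96)), 'green': (np.int64(150), np.float64(0.61), np.float64(0.68), np.float64(0.74), np.float64(0.79), np.float64(0.82)), 'red': 0}
[ 0.99899736  0.13289326 -0.04054511] 3.061163226645855
```

View pics/w3.png

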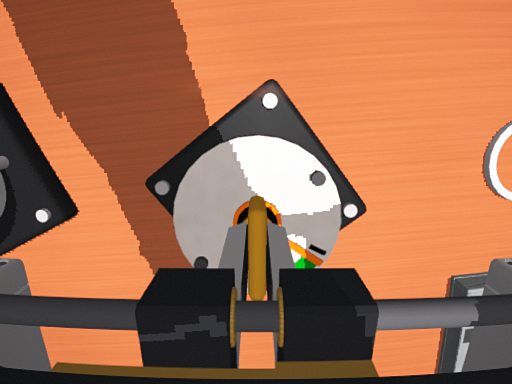

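```bash
python3 -m jog '[[5,[0,0,0],0.035],[5,[0,0,0],0.035],[5,[0,0,0],0.03],[5,[0,0,0],0],[5,[0,0,0],0]]'; python3 -c "
from h import *
print(dial());s=read_state();print(s['moment'],s['eef_rot'][2])
save('wrist','w4.png')"
```

```text
clock: 8.85
eef_pos: [529.8, 150.2, 115.0]
eef_rot: [-3.141, 0.0, 2.749]
wrist_force: [-0.1, 2.3, 1.6]
finger_gap: 9.5
finger_force: 45.0
{'orange': (np.int64(68), np.float64(-0.45), np.float64(0.53), np.float64(0.62), np.float64(0.63), np.float64(0.65)), 'green': (np.int64(335), np.float64(0.36), np.float64(0.46), np.float64(0.68), np.float64(0.76), np.float64(0.83)), 'red': (np.int64(11), np.float64(0.28), np.float64(0.3), np.float64(0.32), np.float64(0.32), np.float64(0.33))}
[ 0.68159715  0.19465367 -0.01010028] 2.748504947266585
```

View pics/w4.png

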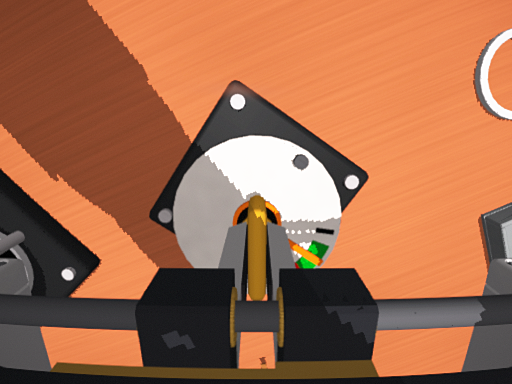

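```bash
python3 -m jog '[[50,[0,0,0],0],[50,[0,0,0],0],[50,[0,0,0],0],[50,[0,0,0],0],[50,[0,0,0],0],[50,[0,0,0],0],[50,[0,0,-0.2],0],[50,[0,0,-0.5],0],[50,[0,0,-0.6],0],[50,[0,0,-0.6],0],[50,[0,0,-0.6],0],[50,[0,0,-0.2],0],[50,[0,0,0],0]]'; python3 -c "
from h import *
print(dial())
save('wrist','w5.png')"
```

```text
clock: 10.25
eef_pos: [530.2, 150.3, 251.3]
eef_rot: [3.14, 0.002, 2.745]
wrist_force: [0.6, -0.8, -0.8]
finger_gap: 49.7
finger_force: 0.0
{'orange': (np.int64(68), np.float64(-0.38), np.float64(0.56), np.float64(0.6), np.float64(0.64), np.float64(0.67)), 'green': (np.int64(138), np.float64(0.36), np.float64(0.45), np.float64(0.68), np.float64(0.77), np.float64(0.84)), 'red': (np.int64(197), np.float64(-0.17), np.float64(-0.05), np.float64(0.07), np.float64(0.2), np.float64(0.31))}
```

View pics/w5.png

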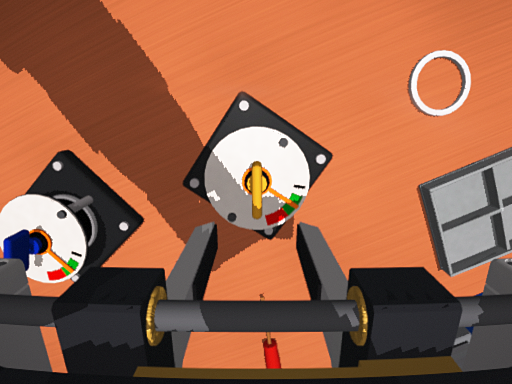

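The pointer, near (290,205), sits mid-green between the green's two ends. The gripper is clear of the plug and the blue stand is undisturbed.

```bash
python3 -c "
from cell import *
print(sign_off())"
```

```text
the job is handed in; nothing more can be done
None
```

The brass plug is snug and released with its pointer mid-green at about 0.43 rad. The blue plug was not touched, and the job was handed in at about 10.3 s.

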